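# Clamp the solvent bottle and take off its safety cap

## Robot

A 6-joint arm with a two-finger parallel gripper is mounted at the origin on a cart in front of the work surface, level with it; the furniture and walls round the work are solid. World frame = base frame: x ahead of the robot, y to its left, z up, the work surface at z = 0. Lengths are in m, angles in rad, forces in N, time in s.
With the tool pointing down it reaches from about 0.25 to 0.775 m from the base axis. Payload 4 kg.
Tool frame: the origin (TCP) lies on the centre line of the jaws, within the pads' length; the fingertips stand 22 mm ahead of it and the grasp point (between the pads) lies 3 mm ahead of it; z points along the fingers, y is the direction in which the jaws open and shut (so a half turn about z gives the same grasp; the last joint's range is limited). The gripper opens to 94 mm and grips with 3 to 60 N. Pads are 16 mm wide; open, the fingers measure 119 mm over their backs; the gripper's body (75 mm by 177 mm) begins 78 mm behind the grasp point.
Start: joints at [1.018, 0.087, 1.371, -0, 1.684, -0.103], TCP at [0.239, 0.495, 0.228] pointing down, gripper open.
Joint ranges: [-3.1, 3.1], [-0.76, 2.03], [0.27, 2.55], [-1.08, 4.22], [0.17, 2.65], [-2.57, 2.57]. Speed limits (rad/s): [2.79, 2.79, 3.14, 3.14, 3.14, 3.14].

## Interface

Orientations are given as [roll, pitch, yaw] about the fixed x, y, z axes, in that order (R = Rz(yaw) Ry(pitch) Rx(roll)).
In Python, from rig import arm gives the robot as it stands.
- The arm moves only by the tool send_rows, never from a script. Its argument "series" is a list of rows, each a list of 7 numbers: the shift along the world's x, y, z each as a share of 300 mm, from -1 to 1, then the turn, a rotation vector about the world's x, y, z each as a share of pi/4 rad, from -1 to 1, then the gripper command: -1 is shut, 1 is fully open, values between are in proportion. A call has 1 to 10 rows; each row shifts and turns the commanded pose from where the row before left it; what a row does not reach is not made up. A row lasts 1/8 s, in which the tool goes at most 62.5 mm and 10.7 degrees, less where a joint would pass 70% of its speed; a pose out of reach is approached as far as the arm can. A call with a number of a shift or a turn outside -1 to 1 is refused whole. A call with a gripper value outside its range is refused whole. The fingers move at their own pace and stop on an object; "force" is the grip in N (left out, the last holds). Time passes only in rows, so rows that do not move let the fingers close. It gives the time, the measured TCP pose, the force and the opening at its end, in the units of the state.
- arm.sense(): the state, without advancing time (a new reading comes with each control period).
- arm.capture(name): name is "scene" or "top"; returns a dict with "color" (480x640x3 uint8, red, green, blue), "vertical_fov" (degrees; the focal length in pixels is half the picture's height over the tangent of half this angle, whatever the lens; pixels are square), "cx", "cy" (the principal point, pixels), "pose" (4x4, takes a point from camera to world coordinates). Camera axes: x right, y up, looking along -z (the intrinsics and any distortion apply to the point x, -y, -z); pixel columns grow to the right and rows downward; lengths in m; the calibration is good to about 2 mm. A picture is of the moment at which its call begins. There is no depth.
- arm.job_done(): hands the job in, once; it reports no verdict.
The state is a dict: "time": time; "joint_pos": joint angles; "dq": joint speeds; "effort": joint torques, N m; "ee_pos": TCP position; "tcp_rot": TCP orientation; "ft_force": force on the tool from outside, world axes, zero at the start; "ft_torque": the same for the moment, N m; "grip_width": finger opening in m.
Only numpy, scipy, OpenCV 4.12 (cv2) and the standard library are available. Lean on these libraries where they do the work, as an engineer would, in place of code of your own. Each camera call takes 0.05 s, during which the arm holds its last target. There are 200 camera calls.

## Task

The square bottle stands loose in the bench clamp: slide the clamp's moving jaw shut until its sprung pad is squeezed and the bottle is nipped firmly between both jaws, so that it cannot turn. Then open the push-and-turn safety cap: press it down, twist it about 60 degrees counter-clockwise (seen from above) while it is down, and lift it off. Finish still holding the cap in the gripper, level and straight above the bottle, about 5 cm clear of the neck; leave the jaw shut and the oil bottle, bush and bolt alone.

Things in the scene. Friction and masses are not known exactly. Their poses are not given: they have to be found in the camera images.
- clamp: fixed dark steel bench clamp, base plate 90 (x) x 240 (y) mm, top 10 mm above the work surface. Origin: on the work surface, under where the seated bottle's axis must be. Its y axis is the moving jaw's closing direction; the fixed jaw's face is at y = +28 mm (72 wide, top 72 mm above the work surface). Low fences 2 mm beside the bottle limit its turning
- jaw: aluminium moving jaw, slides along the clamp's y with 8 N friction, stays where left. Origin: in its upright finger plate (36 along x, 14 thick along y; top 15 mm above the origin, 68 above the work surface; free to 26 mm below the origin): pinch it across the 14 mm or push it to +y. Nipped firmly, the origin is at y = -119 to -116 mm in the clamp's frame (15 N push); at the start -165 to -145
- bottle: loose white square bottle, 56 x 56 mm, body 78 mm high, 0.3 to 0.6 kg, upright on the clamp's plate 3 to 10 mm short of the fixed jaw, so the moving jaw must push it there (2 to 6 N). Origin: centre of its underside, z up. Its neck (18 mm outer radius) ends 112 mm, the sprung seal disc in it 122 mm above the origin
- cap: grey round ribbed cap, 46 mm across, 32 high, 35 g. Origin: its centre, 16 mm below its top, 110 mm above the bottle's underside when locked. Raised bar on top along its x axis, parallel to the bottle's x axis when locked. Pressed down 4 mm or more and kept down, it turns counter-clockwise from above: free from 0.75 rad, end stop at 1.35, best 1.05; then it lifts off. Unpressed it stays locked
- seal_disc (a joint): travel in m of the sprung seal disc under the cap: 0 with the cap up, grows as the cap is pressed (7 N to start, 12 N at the stop), 0.0065 at the stop
- oil_bottle: bystander: small round bottle with pointed spout, 38 mm across, 118 mm high; origin under its centre
- bronze_bush: bystander: flanged bush, 34 mm across, 29 mm high; origin under its centre
- hex_bolt_1: bystander: lying bolt, 22 x 54 x 19 mm; origin under its centre
- pad (a joint): compression in m, 0 to 0.004, of the sprung rubber pad (56 wide, 42 mm high) on the moving jaw: 1.4 N to start, 7 N at the stop. Uncompressed its face is 92 mm ahead (+y) of the jaw's origin. The jaw's friction keeps it compressed after the jaw is let go
Not all that is in view belongs to the job. Of the things shaped like the cap, the grey one is meant. What is shaped like the bottle but blue or turquoise is not meant.

How it is judged:
By the outcome, as a careful person would: the job done as asked, in the order asked, and still so for the second after the job is handed in, while the arm keeps its last pose, push and grip.
It also fails if it takes over 56 s, if anything falls off the work surface, if the arm or the gripper's body presses on something with over 40 N, if the wrist force passes 120 N, or if a joint passes its speed limit or range.

## Working session

There is one attempt and no reset: what is moved stays moved. The work goes in short steps, Python scripts to look and compute and a tool call to move; the robot and the scene stay as the last step left them, time stands still between calls to the robot, and variables do not carry over. Pictures are saved under pics/ and viewed, about 8 in all and at most 12, crops included, and the job is handed in when it is done.

Besides the shell and the picture viewer there is one more tool, called after "Emit:" as name(argument=value, ...), one argument or row to a line, values as JSON. send_rows: Moves the arm, as the interface text tells. Its arguments: {"type":"object","properties":{"series":{"type":"array","items":{"type":"array","items":{"type":"number"}}},"force":{"type":"number"}},"required":["series"]}

```bash
ls; mkdir -p pics; python3 - <<'E'
from rig import arm
import cv2
s=arm.sense();print(s)
for n in("scene","top"):
    c=arm.capture(n);cv2.imwrite(f"pics/{n}0.png",c["color"][:,:,::-1]);print({k:v for k,v in c.items() if k!="color"})
E
```

```text
pics
{'time': 0.0, 'joint_pos': array([ 1.01792134e+00,  8.79347163e-02,  1.37221625e+00, -2.70809821e-05,
        1.68357159e+00, -1.03075200e-01]), 'dq': array([-9.68843729e-04,  1.42296683e-04,  4.76351249e-04,  4.52211213e-04,
        2.30738570e-06,  7.71228655e-04]), 'effort': array([-1.54277321e-03, -3.40174019e+01, -3.02423644e+01,  7.16235093e-02,
        3.28696787e-02, -1.57137642e-04]), 'ee_pos': array([0.23887657, 0.49488029, 0.22633447]), 'tcp_rot': array([-3.13947128e+00, -1.92379104e-04,  2.69178964e+00]), 'ft_force': array([ 0.13652888,  0.66910376, -0.68912422]), 'ft_torque': array([-0.03483725, -0.023769  ,  0.03937   ]), 'grip_width': 0.09391203394519254}
{'vertical_fov': 53.50549030411517, 'cx': 323.41838316066014, 'cy': 239.76871387304467, 'pose': array([[ 0.53274775,  0.61350452, -0.58291684,  0.02831839],
       [-0.84604276,  0.40221311, -0.34990894, -0.24774412],
       [ 0.01978608,  0.67958577,  0.73332919,  0.72017466],
       [ 0.        ,  0.        ,  0.        ,  1.        ]])}
{'vertical_fov': 48.87326315341127, 'cx': 320.21815090126006, 'cy': 235.80426839615055, 'pose': array([[ 2.09031405e-02,  9.79493242e-01, -2.00389739e-01,
         3.53516468e-01],
       [-9.99781046e-01,  2.06711413e-02, -3.25026853e-03,
         7.70032299e-02],
       [ 9.58668560e-04,  2.00413804e-01,  9.79710870e-01,
         9.70894667e-01],
       [ 0.00000000e+00,  0.00000000e+00,  0.00000000e+00,
         1.00000000e+00]])}
```

View pics/scene0.png

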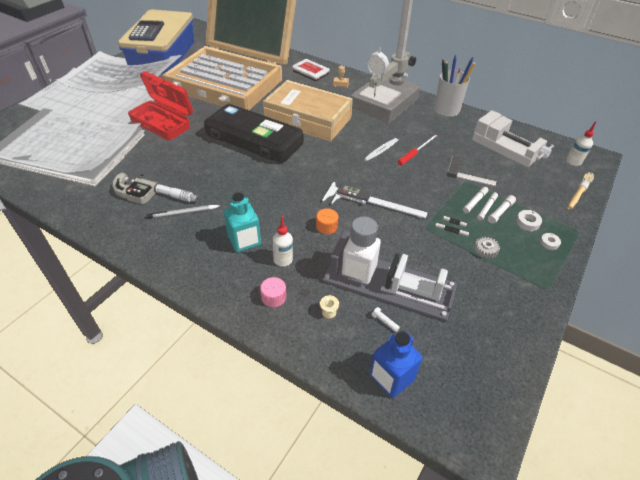

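View pics/top0.png

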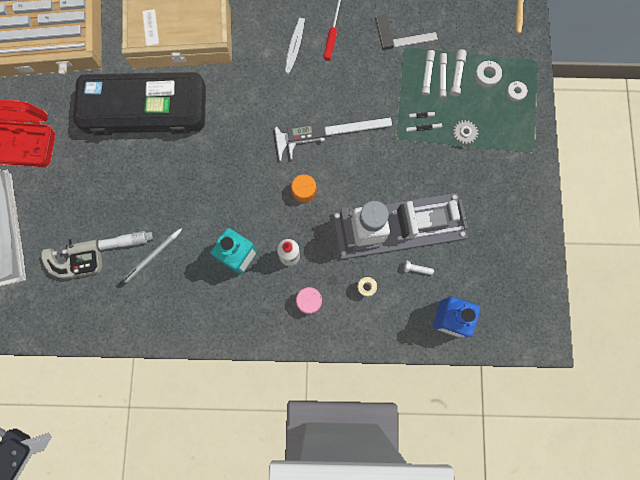

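Cap-shaped things (scene view): grey (364,231) on the white bottle, orange (327,221), pink (273,292). Bottle-shaped: white (361,260) in the clamp, turquoise (242,225), blue (396,362). The grey cap on the white bottle fits the description. I'll confirm it in an enlarged crop.

```bash
cat > h.py <<'E'
import numpy as np,cv2
def K(c):
    f=240/np.tan(np.radians(c["vertical_fov"]/2));return np.array([[f,0,c["cx"]],[0,f,c["cy"]],[0,0,1]])
def ray(c,u,v):
    d=np.linalg.inv(K(c))@[u,v,1];P=c["pose"];return P[:3,3],P[:3,:3]@(d*[1,-1,-1])
def at_z(c,u,v,z):
    o,d=ray(c,u,v);return o+d*(z-o[2])/d[2]
def proj(c,p):
    P=c["pose"];q=P[:3,:3].T@(np.asarray(p,float)-P[:3,3]);q=K(c)@(q*[1,-1,-1]);return q[:2]/q[2]
E
python3 - <<'E'
import cv2,numpy as np
a=cv2.imread("pics/top0.png")[185:265,325:475];b=cv2.imread("pics/scene0.png")[210:320,318:468]
a=cv2.resize(a,None,fx=5,fy=5,interpolation=cv2.INTER_CUBIC);b=cv2.resize(b,None,fx=5,fy=5,interpolation=cv2.INTER_CUBIC)
cv2.imwrite("pics/cr_top.png",a);cv2.imwrite("pics/cr_sc.png",b)
E
```

```text
(no output)
```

View pics/cr_top.png

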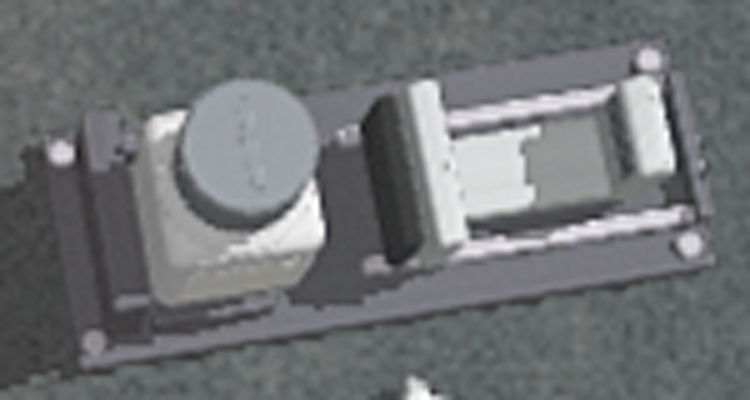

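View pics/cr_sc.png

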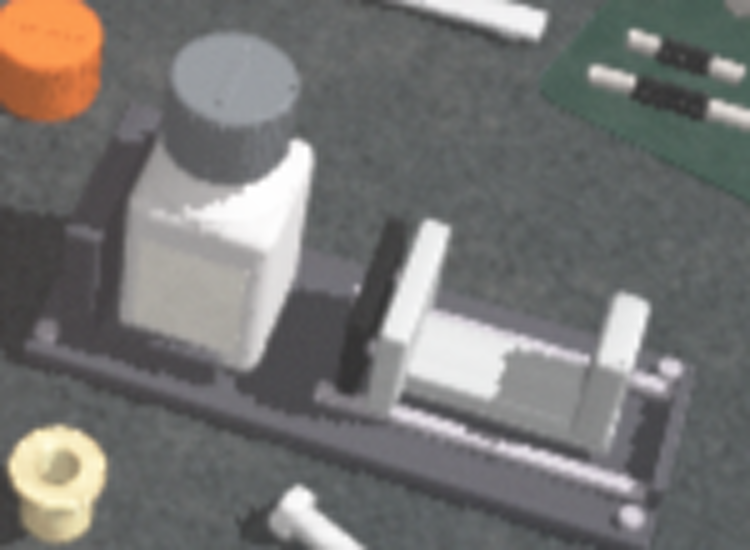

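The crops confirm it: the grey ribbed cap (bar on top, about (375,215) in the top view) sits on the white bottle in the clamp. The jaw's finger plate top is at about (455,210). Next I measure.

```bash
python3 - <<'E'
from rig import arm
from h import *
t=arm.capture("top");s=arm.capture("scene")
np.set_printoptions(precision=4,suppress=True)
T=lambda u,v,z:at_z(t,325+u/5,185+v/5,z)
S=lambda u,v,z:at_z(s,318+u/5,210+v/5,z)
c=[T(*p,.01) for p in[(45,148),(680,72),(712,262),(85,368)]]
print("corners",*c); 
sc=[T(*p,.012) for p in[(62,152),(648,58),(690,245),(93,343)]];print("screws",*sc,np.mean(sc,0))
L=(sc[0]+sc[3]-sc[1]-sc[2])/2;print("ydir ang",np.arctan2(L[1],L[0]),np.linalg.norm(L))
W=(sc[0]+sc[1]-sc[2]-sc[3])/2;print("xdir ang",np.arctan2(W[1],W[0]),np.linalg.norm(W))
print("S corners",S(25,350,.01),S(650,545,.01),S(688,370,.01)) 
print("cap",T(250,150,.136),S(236,78,.136))
print("bar",T(240,98,.138),T(260,188,.138), S(218,105,.138),S(252,50,.138))
print("jaw",T(655,125,.068),S(617,335,.068))
print("pad jaw plate top edge near", [T(*p,.068) for p in[(418,82),(447,258)]])
E
```

```text
corners [0.5911 0.0552 0.01  ] [ 0.6256 -0.1835  0.01  ] [ 0.5528 -0.193   0.01  ] [0.5081 0.0392 0.01  ]
screws [0.5892 0.0489 0.012 ] [ 0.6303 -0.1711  0.012 ] [ 0.5587 -0.1845  0.012 ] [0.5171 0.0365 0.012 ] [ 0.5738 -0.0676  0.012 ]
ydir ang 1.7559125892317264 0.22433533012469098
xdir ang 0.17807822680332389 0.073013712890034
S corners [0.5048 0.0366 0.01  ] [ 0.5519 -0.1958  0.01  ] [ 0.6333 -0.178   0.01  ]
cap [ 0.5607 -0.0086  0.136 ] [ 0.5604 -0.0115  0.136 ]
bar [ 0.5776 -0.0051  0.138 ] [ 0.5476 -0.0116  0.138 ] [ 0.5439 -0.0134  0.138 ] [ 0.5736 -0.0104  0.138 ]
jaw [ 0.5897 -0.1583  0.068 ] [ 0.5849 -0.157   0.068 ]
pad jaw plate top edge near [array([ 0.6036, -0.075 ,  0.068 ]), array([ 0.5402, -0.0843,  0.068 ])]
```

Emit:
send_rows(
  series=[
    [0.09,-0.167,0,0,0,0.16,0],
    [0.09,-0.167,0,0,0,0.16,0],
    [0.09,-0.167,0,0,0,0.16,0],
    [0.09,-0.167,0,0,0,0.16,0],
    [0.09,-0.167,0,0,0,0.16,0],
    [0.09,-0.167,0,0,0,0,0],
    [0.09,-0.167,0,0,0,0,0],
    [0.09,-0.167,0,0,0,0,0],
    [0.09,-0.167,0,0,0,0,0],
    [0.09,-0.167,0,0,0,0,-0.1],
  ],
  force=30,
)

```text
time: 1.45
ee_pos: [0.5097, -0.0075, 0.2274]
tcp_rot: [3.141, 0.0, -2.963]
ft_force: [0.5, 0.1, -0.2]
grip_width: 0.0427
```

Emit:
send_rows(
  series=[
    [0.09,-0.167,0,0,0,0,-0.1],
    [0.09,-0.167,0,0,0,0,-0.1],
    [0.08,-0.167,0,0,0,0,-0.1],
    [0,0,0,0,0,0,-0.1],
  ],
)

```text
time: 1.95
ee_pos: [0.5875, -0.1594, 0.2254]
tcp_rot: [3.141, -0.003, -2.968]
ft_force: [-0.3, 0.5, 0.1]
grip_width: 0.0424
```

Emit:
send_rows(
  series=[
    [0,0,-0.17,0,0,0,-0.1],
    [0,0,-0.17,0,0,0,-0.1],
    [0,0,-0.12,0,0,0,-0.1],
    [0,0,-0.05,0,0,0,-0.1],
    [0,0,0,0,0,0,-0.1],
  ],
)

```text
time: 2.58
ee_pos: [0.5867, -0.1551, 0.0741]
tcp_rot: [3.141, -0.001, -2.962]
ft_force: [-0.1, 0.1, 1.3]
grip_width: 0.0427
```

```bash
python3 - <<'E'
from rig import arm
import cv2,numpy as np
t=arm.capture("top")["color"][:,:,::-1];s=arm.capture("scene")["color"][:,:,::-1]
r=lambda x:cv2.resize(x,(400,300),interpolation=cv2.INTER_CUBIC)
cv2.imwrite("pics/m1.png",np.hstack([r(t[150:285,320:500]),r(s[190:325,330:510])]))
E
```

```text
(no output)
```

View pics/m1.png

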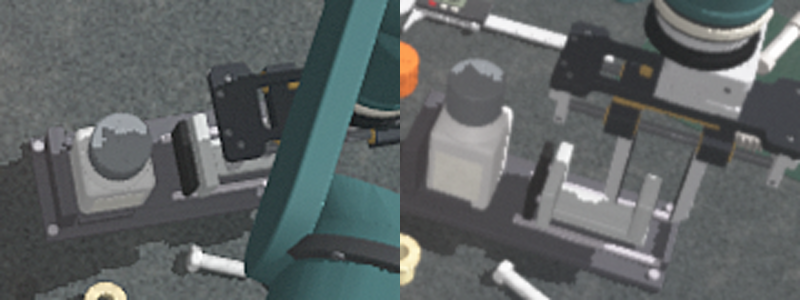

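The fingers straddle the finger plate at (648,210) in the right-hand view, and the body is clear of the cap. I'll pinch and slide.

Emit:
send_rows(
  series=[
    [0,0,0,0,0,0,-1],
    [0,0,0,0,0,0,-1],
    [0,0,0,0,0,0,-1],
    [0,0,0,0,0,0,-1],
  ],
  force=30,
)

```text
time: 3.18
ee_pos: [0.5874, -0.1564, 0.0751]
tcp_rot: [-3.141, 0.001, -2.963]
ft_force: [-0.4, -1.0, 0.9]
grip_width: 0.0143
```

```bash
python3 - <<'E'
from rig import arm
s=arm.sense();print(s["ee_pos"],s["tcp_rot"],s["ft_force"],s["grip_width"])
E
```

```text
[ 0.58744874 -0.15636309  0.07507183] [-3.14068134e+00  7.88795085e-04 -2.96287487e+00] [-0.36958743 -0.96553402  0.90010662] 0.0143072029712176
```

Emit:
send_rows(
  series=[
    [-0.0024,0.0131,0,0,0,0,-1],
    [-0.0024,0.0131,0,0,0,0,-1],
    [-0.0024,0.0131,0,0,0,0,-1],
    [-0.0024,0.0131,0,0,0,0,-1],
    [-0.0024,0.0131,0,0,0,0,-1],
    [-0.0024,0.0131,0,0,0,0,-1],
    [-0.0024,0.0131,0,0,0,0,-1],
  ],
)

```text
time: 4.05
ee_pos: [0.5828, -0.1319, 0.0751]
tcp_rot: [-3.135, 0.001, -2.964]
ft_force: [2.0, -8.4, -0.8]
grip_width: 0.0135
```

Emit:
send_rows(
  series=[
    [-0.0012,0.0066,0,0,0,0,-1],
    [-0.0012,0.0066,0,0,0,0,-1],
    [-0.0012,0.0066,0,0,0,0,-1],
  ],
)

```text
time: 4.42
ee_pos: [0.5818, -0.1262, 0.0751]
tcp_rot: [-3.134, 0.001, -2.964]
ft_force: [1.9, -10.2, -1.1]
grip_width: 0.0139
```

Emit:
send_rows(
  series=[
    [-0.0012,0.0066,0,0,0,0,-1],
    [-0.0012,0.0066,0,0,0,0,-1],
  ],
)

```text
time: 4.68
ee_pos: [0.5811, -0.1229, 0.0751]
tcp_rot: [-3.133, 0.001, -2.964]
ft_force: [1.7, -10.7, -0.2]
grip_width: 0.0138
```

Emit:
send_rows(
  series=[
    [-0.0012,0.0066,0,0,0,0,-1],
    [-0.0006,0.0033,0,0,0,0,-1],
  ],
)

```text
time: 4.92
ee_pos: [0.5806, -0.1199, 0.075]
tcp_rot: [-3.133, 0.001, -2.964]
ft_force: [1.7, -10.3, -1.0]
grip_width: 0.0136
```

Emit:
send_rows(
  series=[
    [-0.0006,0.0033,0,0,0,0,-1],
    [-0.0006,0.0033,0,0,0,0,-1],
  ],
)

```text
time: 5.18
ee_pos: [0.5803, -0.1187, 0.0751]
tcp_rot: [-3.132, 0.001, -2.965]
ft_force: [1.2, -12.6, -2.0]
grip_width: 0.0136
```

Emit:
send_rows(
  series=[
    [-0.0006,0.0033,0,0,0,0,-1],
    [-0.0006,0.0033,0,0,0,0,-1],
  ],
)

```text
time: 5.42
ee_pos: [0.5801, -0.1174, 0.0751]
tcp_rot: [-3.13, 0.001, -2.965]
ft_force: [2.2, -13.9, -1.5]
grip_width: 0.0134
```

Emit:
send_rows(
  series=[
    [-0.0006,0.0033,0,0,0,0,-1],
    [0,0,0,0,0,0,-1],
  ],
)

```text
time: 5.68
ee_pos: [0.58, -0.1167, 0.0751]
tcp_rot: [-3.13, 0.001, -2.965]
ft_force: [2.2, -14.2, -1.5]
grip_width: 0.0143
```

Emit:
send_rows(
  series=[
    [-0.0006,0.0033,0,0,0,0,-1],
    [0,0,0,0,0,0,-1],
  ],
)

```text
time: 5.92
ee_pos: [0.5799, -0.1166, 0.0751]
tcp_rot: [-3.128, 0.001, -2.965]
ft_force: [3.1, -16.1, -2.1]
grip_width: 0.014
```

Emit:
send_rows(
  series=[
    [0,0,0,0,0,0,-0.1],
    [0,0,0,0,0,0,-0.1],
    [0,0,0,0,0,0,-0.1],
    [0.002,-0.016,0,0,0,0,-0.1],
    [0,0,0,0,0,0,-0.1],
  ],
)

```text
time: 6.55
ee_pos: [0.5792, -0.1145, 0.0744]
tcp_rot: [3.141, -0.0, -2.963]
ft_force: [0.4, -0.7, -0.0]
grip_width: 0.0422
```

Emit:
send_rows(
  series=[
    [0,0,0.1,0,0,0,-0.1],
    [0,0,0.2,0,0,0,-0.1],
    [0,0,0.2,0,0,0,0.5],
    [0,0,0.05,0,0,-0.17,0.5],
    [0,-0.15,0,0,0,-0.17,0.5],
    [0,-0.15,0,0,0,-0.17,0.5],
    [0,-0.15,0,0,0,-0.17,0.5],
    [0,0,0,0,0,-0.17,0.5],
    [0,0,0,0,0,-0.17,0.5],
    [0,0,0,0,0,-0.17,0.5],
  ],
)

```text
time: 7.8
ee_pos: [0.5792, -0.2496, 0.2392]
tcp_rot: [3.141, -0.001, 2.381]
ft_force: [-0.3, 0.1, 0.3]
grip_width: 0.0701
```

```bash
python3 - <<'E'
from rig import arm
import cv2,numpy as np
t=arm.capture("top")["color"][:,:,::-1];s=arm.capture("scene")["color"][:,:,::-1]
cv2.imwrite("pics/top2.png",t);cv2.imwrite("pics/scene2.png",s)
r=lambda x:cv2.resize(x,(400,400),interpolation=cv2.INTER_CUBIC)
cv2.imwrite("pics/m2.png",np.hstack([r(t[180:260,330:410]),r(s[210:290,330:410])]))
E
```

```text
(no output)
```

View pics/m2.png

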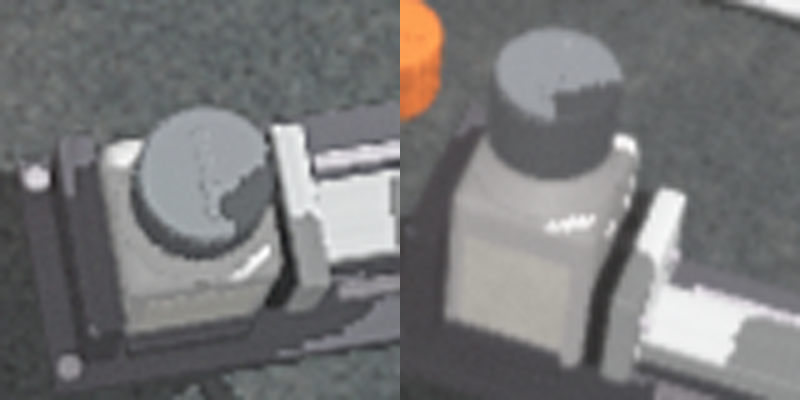

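The jaw is shut against the bottle and the bottle sits against the fixed jaw. The cap's top centre is at about (370.8,215.4) in the top view and (361.8,224.6) in the scene view.

```bash
python3 - <<'E'
from rig import arm
from h import *
np.set_printoptions(precision=4,suppress=True)
t=arm.capture("top");s=arm.capture("scene")
a=at_z(t,370.8,215.4,.136);b=at_z(s,361.8,224.6,.136);print(a,b)
E=lambda p,c,z:None
u=arm.sense();print(u["ee_pos"],u["tcp_rot"],u["joint_pos"])
# check: outline of the top rim & bottom rim predicted at candidates, drawn
im=[]
r=lambda x:cv2.resize(x,(400,400),interpolation=cv2.INTER_CUBIC)
p0=(a+b)/2; p0[1]=(p0[1]+-.002*1)/2; print(p0)
for c,(v0,u0) in((t,(180,330)),(s,(210,330))):
    g=r(c["color"][v0:v0+80,u0:u0+80,::-1])
    for z in(.136,.104):
        q=np.array([(proj(c,[p0[0]+.023*np.cos(k),p0[1]+.023*np.sin(k),z])-[u0,v0]+.5)*5-.5 for k in np.linspace(0,6.28,60)])
        cv2.polylines(g,[q.round().astype(int)],True,(0,0,255),1)
    im.append(g)
cv2.imwrite("pics/ov.png",np.hstack(im))
E
```

```text
[ 0.5599 -0.0018  0.136 ] [ 0.5593 -0.0054  0.136 ]
[ 0.5793 -0.2494  0.2394] [ 3.1415 -0.0002  2.3878] [-0.4964  0.2674  1.1391  0.0002  1.7353 -1.3134]
[ 0.5596 -0.0028  0.136 ]
```

View pics/ov.png

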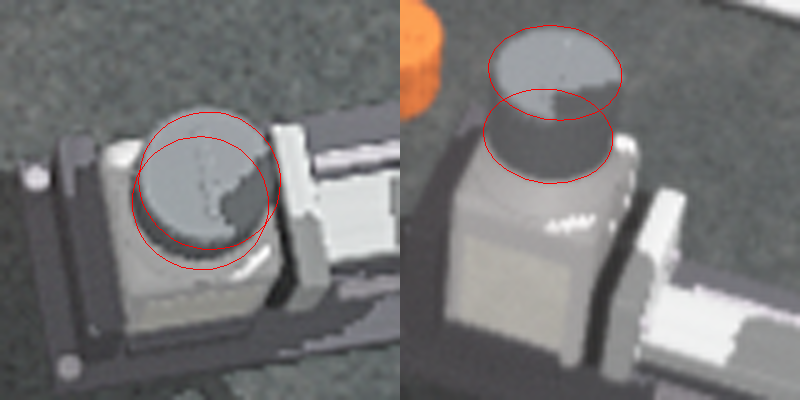

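Emit:
send_rows(
  series=[
    [-0.0125,0.165,0,0,0,0,0.6],
    [-0.0125,0.165,0,0,0,0,0.6],
    [-0.0125,0.165,0,0,0,0,0.6],
    [-0.0125,0.165,0,0,0,0,0.6],
    [-0.0125,0.165,0,0,0,0,0.6],
    [0,0,-0.1,0,0,0,0.6],
    [0,0,0,0,0,0,0.6],
  ],
  force=50,
)

```text
time: 8.88
ee_pos: [0.559, -0.0011, 0.207]
tcp_rot: [-3.138, -0.004, 2.388]
ft_force: [-0.1, -0.4, -0.1]
grip_width: 0.0753
```

Emit:
send_rows(
  series=[
    [0,-0.002,-0.12,0,0,0,0.6],
    [0.002,-0.002,-0.1,0,0,0,0.6],
    [0,0,-0.06,0,0,0,0.6],
    [0,0,0,0,0,0,0.6],
    [0,0,0,0,0,0,0.6],
  ],
)

```text
time: 9.5
ee_pos: [0.5621, -0.0035, 0.1272]
tcp_rot: [3.14, 0.002, 2.385]
ft_force: [1.1, 0.2, 0.0]
grip_width: 0.0755
```

Emit:
send_rows(
  series=[
    [-0.004,0.003,-0.014,0,0,0,0.6],
    [0,0,0,0,0,0,0.6],
    [0,0,0,0,0,0,0],
    [0,0,0,0,0,0,-1],
    [0,0,0,0,0,0,-1],
    [0,0,0,0,0,0,-1],
  ],
)

```text
time: 10.25
ee_pos: [0.5602, -0.0019, 0.1214]
tcp_rot: [3.141, 0.0, 2.386]
ft_force: [1.1, 1.6, 0.7]
grip_width: 0.0461
```

Emit:
send_rows(
  series=[
    [0,0,0,0,0,0,-1],
    [0,0,0,0,0,0,-1],
  ],
)

```text
time: 10.5
ee_pos: [0.5602, -0.002, 0.1214]
tcp_rot: [3.141, 0.0, 2.386]
ft_force: [1.0, 0.8, -0.5]
grip_width: 0.0455
```

Emit:
send_rows(
  series=[
    [0,0,-0.0067,0,0,0,-1],
    [0,0,-0.0067,0,0,0,-1],
    [0,0,-0.0067,0,0,0,-1],
    [0,0,0,0,0,0,-1],
  ],
)

```text
time: 11.0
ee_pos: [0.5604, -0.002, 0.1177]
tcp_rot: [3.14, 0.001, 2.386]
ft_force: [-3.0, 1.8, 8.2]
grip_width: 0.0456
```

Emit:
send_rows(
  series=[
    [0,0,-0.0067,0,0,0,-1],
    [0,0,-0.0067,0,0,0,-1],
    [0,0,0,0,0,0,-1],
  ],
)

```text
time: 11.38
ee_pos: [0.5604, -0.002, 0.1147]
tcp_rot: [3.139, 0.002, 2.386]
ft_force: [-4.4, 1.7, 12.3]
grip_width: 0.0456
```

Emit:
send_rows(
  series=[
    [0,0,-0.0067,0,0,0,-1],
    [0,0,0,0,0,0,-1],
  ],
)

```text
time: 11.62
ee_pos: [0.5607, -0.002, 0.1147]
tcp_rot: [3.139, 0.003, 2.386]
ft_force: [-6.7, 1.5, 18.7]
grip_width: 0.0461
```

Emit:
send_rows(
  series=[
    [0,0,0,0,0,0.1,-1],
    [0,0,0,0,0,0.1,-1],
    [0,0,0,0,0,0.1,-1],
    [0,0,0,0,0,0.1,-1],
    [0,0,0,0,0,0.1,-1],
  ],
)

```text
time: 12.25
ee_pos: [0.5621, -0.0023, 0.1147]
tcp_rot: [3.139, 0.007, 2.781]
ft_force: [-3.0, 1.8, 15.7]
grip_width: 0.0454
```

```bash
python3 - <<'E'
from rig import arm
s=arm.sense();print(s["ee_pos"],s["tcp_rot"],s["ft_force"],s["ft_torque"],s["joint_pos"])
E
```

```text
[ 0.56214676 -0.00226157  0.11473686] [3.13908931 0.00738714 2.78066544] [-3.00683372  1.78575521 15.73826607] [ 0.34564356  0.50770164 -0.09925847] [-1.05203787e-01  1.57174637e-01  1.51898247e+00  5.56979799e-04
  1.45765545e+00 -1.31514287e+00]
```

Emit:
send_rows(
  series=[
    [0,0,0,0,0,0.1,-1],
    [0,0,0,0,0,0.1,-1],
    [0,0,0,0,0,0.1,-1],
    [0,0,0,0,0,0.1,-1],
    [0,0,0,0,0,0.1,-1],
    [0,0,0,0,0,0.1,-1],
    [0,0,0,0,0,0.1,-1],
    [0,0,0,0,0,0.1,-1],
    [0,0,0,0,0,0.04,-1],
    [0,0,0,0,0,0,-1],
  ],
)

```text
time: 13.5
ee_pos: [0.5622, -0.0025, 0.1147]
tcp_rot: [-3.139, 0.007, -2.845]
ft_force: [-2.7, 0.8, 15.6]
grip_width: 0.0457
```

```bash
python3 - <<'E'
from rig import arm
import cv2,numpy as np
s=arm.sense();print(s["ee_pos"],s["tcp_rot"],s["ft_force"],s["ft_torque"])
t=arm.capture("top")["color"][:,:,::-1];s=arm.capture("scene")["color"][:,:,::-1]
r=lambda x:cv2.resize(x,(400,400),interpolation=cv2.INTER_CUBIC)
cv2.imwrite("pics/m3.png",np.hstack([r(t[170:260,330:420]),r(s[190:290,320:420])]))
E
```

```text
[ 0.56216931 -0.00247428  0.1147458 ] [-3.13859389  0.00718433 -2.845063  ] [-2.72389105  0.84079103 15.60281623] [ 0.30960161  0.48889103 -0.00705544]
```

View pics/m3.png

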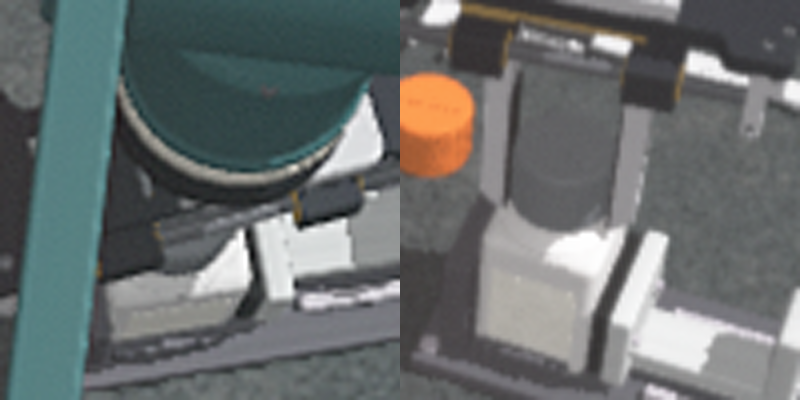

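The tool has turned 1.05 rad with the cap down, and the bottle has not turned and is still nipped. Now I lift.

Emit:
send_rows(
  series=[
    [0,0,0.0133,0,0,0,-1],
    [0,0,0.0133,0,0,0,-1],
    [0,0,0.0133,0,0,0,-1],
    [0,0,0.0133,0,0,0,-1],
    [0,0,0,0,0,0,-1],
  ],
)

```text
time: 14.22
ee_pos: [0.5596, -0.0024, 0.1247]
tcp_rot: [3.141, -0.001, -2.845]
ft_force: [0.2, 0.2, -0.1]
grip_width: 0.0453
```

Emit:
send_rows(
  series=[
    [0,0,0.02,0,0,0,-1],
    [0,0,0.02,0,0,0,-1],
    [0,0,0.04,0,0,0,-1],
    [0,0,0.05,0,0,0,-1],
    [0,0,0.05,0,0,0,-1],
    [0,0,0.037,0,0,0,-1],
    [0,0,0,0,0,0,-1],
    [0,0,0,0,0,0,-1],
  ],
)

```text
time: 15.22
ee_pos: [0.5597, -0.0022, 0.1898]
tcp_rot: [3.141, -0.001, -2.845]
ft_force: [0.3, -0.4, -0.7]
grip_width: 0.0458
```

```bash
python3 - <<'E'
from rig import arm
import cv2,numpy as np
s=arm.sense();print(s["ee_pos"],s["tcp_rot"],s["ft_force"],s["grip_width"])
t=arm.capture("top")["color"][:,:,::-1];s=arm.capture("scene")["color"][:,:,::-1]
r=lambda x:cv2.resize(x,(400,400),interpolation=cv2.INTER_CUBIC)
cv2.imwrite("pics/m4.png",np.hstack([r(t[170:260,330:420]),r(s[170:300,320:450])]))
E
```

```text
[ 0.55966271 -0.00223321  0.1898205 ] [ 3.14112453e+00 -8.21786094e-04 -2.84527558e+00] [ 0.27893109 -0.35538896 -0.72234364] 0.04578358397972172
```

View pics/m4.png

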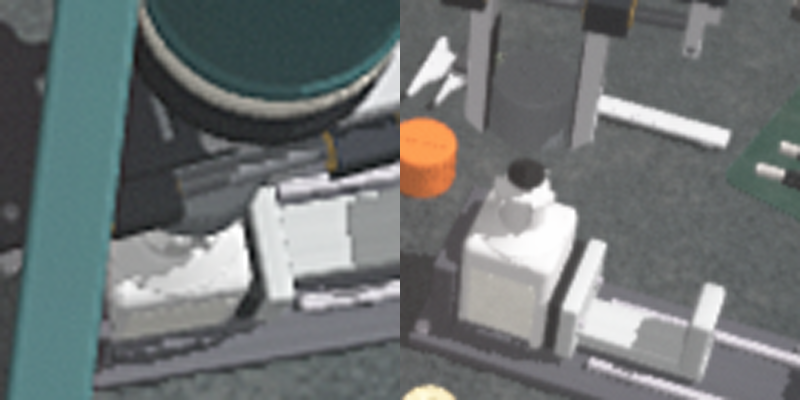

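The cap is off and level in the gripper at (540,95), directly above the bare neck at (525,190). The jaw is still shut on the bottle. I'll hand it in.

```bash
python3 -c "
from rig import arm
arm.job_done()"
```

```text
the job is handed in; nothing more can be done
```

The job is done and handed in at about 15.3 s of the 56 s allowed; no verdict was reported.

- **Clamp:** I pinched the moving jaw's finger plate and slid it shut until the push reached about 16 N. The jaw had almost stopped moving by then, so the pad was squeezed close to its limit. I then opened the fingers without dragging the jaw back.
- **Cap:** I gripped the grey cap at 50 N and pressed it down 6.7 mm to its stop, at up to 19 N. I turned it 1.05 rad counter-clockwise while it was down, then lifted it off.

**Last checks:**
- The cap was held level (grip opening 45.8 mm) within about 1 mm of where it was first gripped.
- I estimate its lower edge was about 5 cm above the neck, taking it that the cap did not slip in the grip.
- The last picture shows the neck bare, the bottle unturned and the jaw shut against it.
- I did not move toward the oil bottle, bush or bolt. I took no final close-up of them.

The two cameras disagreed by about 3 mm in y on where the cap was. The cap still gripped with only about 1–2 N of sideways force, and none of my other checks failed or disagreed.

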